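# Hold the guard window against the sample loader's sprung frame

## Task

Take the dark guard window out of its leaning stand, stand it upright on the sill of the sample loader, centred in front of the white sprung frame, and press it flat against the frame with a steady push of about 10 N, keeping this up for several seconds. I will drive its corner screws, so be my third hand: your program finishes while you are still holding and pushing. Do not push the frame back to the end of its springs, and leave the screwdriver, the bottle and the tube rack alone.

Things in the scene. Friction and masses are not known exactly. Their poses are not given: they have to be found in the camera images.
- window: dark flat rigid plastic plate, 150 wide (own y) x 120 tall (own z) x 10 mm thick (own x), 0.16-0.29 kg, faces alike, flush screw in each corner. Origin: middle of its long lower edge; z runs up the plate. At the start it leans in the stand 30 degrees from vertical, top towards the robot, +x face up and away from the robot. The upper 45 mm of both faces is free for fingers.
- stand: grey leaning stand, foot 190 x 130 mm, fixed to the bench. A ledge with a 10 mm lip carries the window's lower edge, a sloping rest backs the lower 68 mm of its underside. Origin under the foot; the window's lower edge lies at about (35, 0, 34) mm. x points horizontally away from the window's leaning top.
- loader: sample loader, grey base 215 mm square, 20 mm high, fixed. x is the pressing direction, from the open sill to the frame; z up. Origin on the bench under the middle of the free frame's front face. Sill = flat top of the base, 20 mm up, from x = -55 mm to behind the frame. Body behind at most 111 mm high; between the jambs nothing within 55 mm behind the frame's front face.
- frame: white U frame on the loader's sill, open at the top: jambs 22 mm wide, 117 mm high, outer width 152 mm, opening 108 mm (room for a finger behind the window), low bar 20 mm high. Slides only along loader x, sprung 0.8 N per mm (10 N = 12.5 mm back), springs end at 30 mm. Origin: middle of its front face at sill height, axes as loader; its x in the loader frame is the push-back, 0 when free.
- screwdriver: a screwdriver lying on the bench, 170 mm long, to be left alone; origin at the centre of its underside
- bottle: a white bottle, 64 mm across and 160 mm high, to be left alone; origin at the centre of its underside
- tube_rack: a white rack with capped tubes, 160 x 60 mm, 86 mm high, to be left alone; origin at the centre of its underside

How it is judged:
On the way, in this order (a step that is already met when the one before it is completed fails the run):
1. the window stands upright on the sill in front of the frame (z of window in the frame of frame between -0.004 and 0.0035 m and angle between window's own z axis and vertical below 0.06 rad and y of window in the frame of frame between -0.008 and 0.008 m and x of window in the frame of frame above -0.06 m), for 0.2 s.
2. the window is pressed flat against the frame with 6 to 14 N for 3 s without a break (z of window in the frame of frame between -0.004 and 0.0035 m and angle between window's own z axis and vertical below 0.06 rad and y of window in the frame of frame between -0.008 and 0.008 m and angle between the x axis of window and the x axis of frame, either way round below 0.05 rad and contact force between window and frame between 6 and 14 N and x of frame in the frame of loader between 0.006 and 0.019 m and contact force between the fingers and window above 2 N), for 3 s.
At the end, for the whole second after the job is handed in: Fingers still push the window: 6 to 14 N on the frame, frame back 6 to 19 mm; window upright within 0.06 rad, lower edge within 3.5 mm of the sill, parallel to the frame within 0.05 rad, centred within 8 mm, at rest; bystanders moved less than 30 mm (all of step 2 and linear speed of window below 0.01 m/s and distance of each of screwdriver, bottle, tube_rack from where it was at the start of the episode below 0.03 m); the arm keeps its last pose, push and grip.
It fails at once if the frame is pushed back to the end of its springs (x of frame in the frame of loader above 0.027 m).
It fails at once if a bystander is knocked away (distance of any of screwdriver, bottle, tube_rack from where it was at the start of the episode above 0.03 m).
It also fails if it takes over 58 s, if anything falls off the work surface, if the arm or the gripper's body presses on something with over 40 N, if the wrist force passes 120 N, or if a joint passes its speed limit or range.

## Robot

A 6-joint arm with a two-finger parallel gripper is mounted at the origin on the work surface. World frame = base frame: x ahead of the robot, y to its left, z up, the work surface at z = 0. Lengths are in m, angles in rad, forces in N, time in s.
With the tool pointing down it reaches from about 0.375 to 0.975 m from the base axis. Payload 3.8 kg.
Tool frame: the origin (TCP) lies on the centre line of the jaws, within the pads' length; the fingertips stand 17 mm ahead of it and the grasp point (between the pads) lies 2 mm behind it (bot.tip_extent is the distance from the TCP to the fingertips, in m); z points along the fingers, y is the line along which they close (so a half turn about z gives the same grasp; the last joint's range is limited). The gripper opens to 85 mm and grips with 20 to 120 N. Pads are 22 mm wide; open, the fingers measure 114 mm over their backs; the gripper's body (76 mm by 85 mm) begins 54 mm behind the grasp point. The pads swing forward as they close: fully open they stand 13 mm farther back than shut.
Start: joints at [1.185, 0.264, 1.604, -0, 1.274, -0.037], TCP at [0.231, 0.634, 0.248] pointing down, gripper open.
Joint ranges: [-2.63, 2.63], [-0.94, 2.18], [0.31, 2.57], [-1.31, 4.45], [0, 2.66], [-2.55, 2.55]. Speed limits (rad/s): [2.57, 2.57, 3.14, 3.14, 3.14, 3.14].

## Interface

Orientations are given as a rotation vector (axis times angle).
In Python, from workcell import readout, read_camera, finish_job, bot gives the robot as it stands.
- The arm moves only by the tool jog_arm, never from a script. Its argument "deltas" is one flat list of numbers, 7 for each row, row after row: the shift along the tool's x, y, z in m, then the turn, a rotation vector about the tool's x, y, z in degrees, then the gripper command: -1 is shut, 1 is fully open, values between are in proportion. A call has 1 to 8 rows; each row is the pose to reach, as a shift and turn from the pose commanded when the call began, along the tool's axes at that moment; what a row does not reach only later rows make up. A row lasts 1/10 s, in which the tool goes at most 50 mm and 8.59 degrees, less where a joint would pass 70% of its speed; a pose out of reach is approached as far as the arm can. A call with a gripper value outside its range is refused whole. The fingers move at their own pace and stop on an object; "squeeze" is the grip in N (left out, the last holds). Time passes only in rows, so rows that repeat a pose let the fingers close. It gives the time, the measured TCP pose, the force, the opening and the grip force at its end, in the units of the state.
- readout.read_state(): the state, without advancing time (a new reading comes with each control period).
- read_camera(name): name is "side" or "top"; returns a dict with "color" (420x560x3 uint8, blue, green, red), "fx", "fy", "cx", "cy" (pixels), "origin" and "attitude" of the camera in the world. Camera axes: x right, y down, z forward; pixel columns grow to the right and rows downward; lengths in m; the calibration is good to about 2 mm. A picture is of the moment at which its call begins. There is no depth.
- finish_job(): hands the job in; it is judged then, once.
The state is a dict: "time": time; "q": joint angles; "joint_vel": joint speeds; "joint_torque": joint torques, N m; "tool_pos": TCP position; "tcp_rot": TCP orientation; "wrist_force": force on the tool from outside, world axes, zero at the start; "torque": the same for the moment, N m; "width": opening from 0.0 (shut) to 1.0 (fully open); "grip_force": force on a finger pad.
Only numpy, scipy, OpenCV 4.12 (cv2) and the standard library are available. Lean on these libraries where they do the work, as an engineer would, in place of code of your own. Each camera call takes 0.05 s, during which the arm holds its last target. There are 200 camera calls.

## Working session

There is one attempt and no reset: what is moved stays moved. The work goes in short steps, Python scripts to look and compute and a tool call to move; the robot and the scene stay as the last step left them, time stands still between calls to the robot, and variables do not carry over. Pictures are saved under pics/ and viewed, at most 10 in all, crops included, and the job is handed in when it is done.

Besides the shell and the picture viewer there is one more tool, called after "Request:" as name(argument=value, ...) on one line, values as JSON. jog_arm: Moves the arm, as the interface text tells. Its arguments: {"type":"object","properties":{"deltas":{"type":"array"},"squeeze":{"type":"number"}},"required":["deltas"]}

```bash
mkdir -p pics; ls; python3 - <<'E'
from workcell import readout, read_camera, bot
import cv2
for n in("side","top"):
    c=read_camera(n); cv2.imwrite(f"pics/{n}0.png",c["color"]); print(n,{k:v for k,v in c.items() if k!="color"})
print(readout.read_state()); print([a for a in dir(bot) if a[0]!='_'])
E
```

```text
pics
side {'fx': 392.23200037013515, 'fy': 392.23200037013515, 'cx': 282.33197403101093, 'cy': 202.67092341230503, 'origin': array([ 0.22976693, -1.10135177,  0.7390387 ]), 'attitude': array([-2.07706399,  0.29719304, -0.15096311])}
top {'fx': 506.79653793577864, 'fy': 506.79653793577864, 'cx': 276.7628194313415, 'cy': 209.87523595337208, 'origin': array([0.27713875, 0.01009857, 1.34491113]), 'attitude': array([-2.14513073,  2.12058986, -0.21671757])}
{'time': 0.1, 'q': array([ 1.18509744e+00,  2.64682659e-01,  1.60527178e+00,  9.60984715e-06,
        1.27372168e+00, -3.69161479e-02]), 'joint_vel': array([ 0.00107422, -0.00018402, -0.00505983, -0.00019257, -0.00037939,
        0.00130388]), 'joint_torque': array([ 7.38918952e-04, -5.16702104e+01, -3.68588734e+01,  5.81764448e-05,
        6.28051115e-03, -3.03084926e-05]), 'tool_pos': array([0.23044892, 0.63375309, 0.24706469]), 'tcp_rot': array([-0.54502058, -3.09350042,  0.00319642]), 'wrist_force': array([-0.8092519 , -0.38469964,  0.97275168]), 'torque': array([ 0.01792066, -0.00104342,  0.0177949 ]), 'grip_force': 0.0, 'width': 0.9997449105774945}
['MotionError', 'tip_extent']
```

View pics/side0.png

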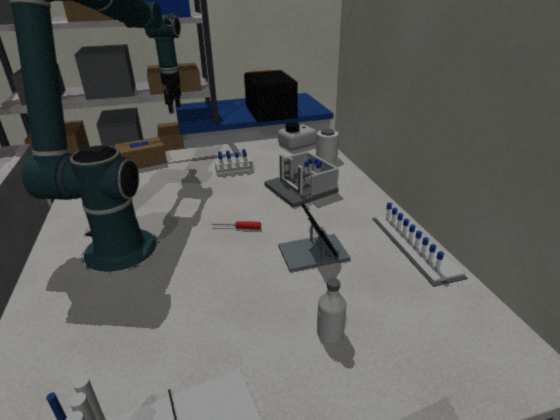

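View pics/top0.png

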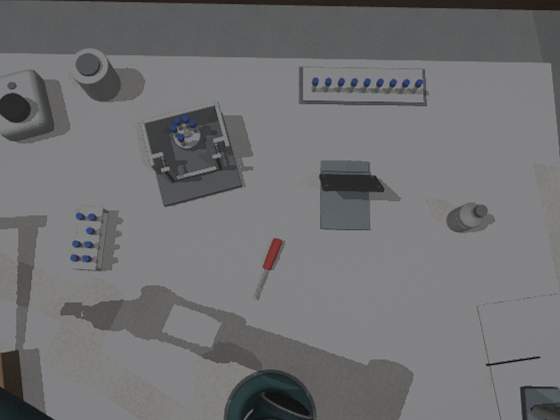

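The side view shows the loader at about (303,177), the window leaning in its stand at (318,232) and the screwdriver at (237,225). In the top view the loader base is around (192,155), its open sill is the lower edge (163,205)–(243,185), the window's upper edge is at about (350,185), and the stand foot spans (320–370, 160–230). I'll enlarge both.

```bash
python3 - <<'E'
import cv2,numpy as np
t=cv2.imread("pics/top0.png");s=cv2.imread("pics/side0.png")
g=lambda im:np.clip(255*(im/255.)**.6,0,255).astype(np.uint8)
a=cv2.resize(g(t[95:215,130:260]),None,fx=4,fy=4,interpolation=cv2.INTER_CUBIC)[:480]   # 520x480
b=cv2.resize(g(t[150:240,310:390]),None,fx=3.5,fy=4,interpolation=cv2.INTER_CUBIC)
im=np.zeros((600,800,3),np.uint8); im[:480,:520]=a; im[:360,520:]=b[:, :280]
cv2.imwrite("pics/c1.png",im)
a=cv2.resize(g(s[140:205,260:345]),None,fx=5,fy=5,interpolation=cv2.INTER_CUBIC)
b=cv2.resize(g(s[195:275,270:355]),None,fx=4,fy=4,interpolation=cv2.INTER_CUBIC)
im=np.zeros((600,800,3),np.uint8); im[:325,:425]=a; im[:320,430:770]=b
cv2.imwrite("pics/c2.png",im[:330])
E
```

```text
(no output)
```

View pics/c1.png

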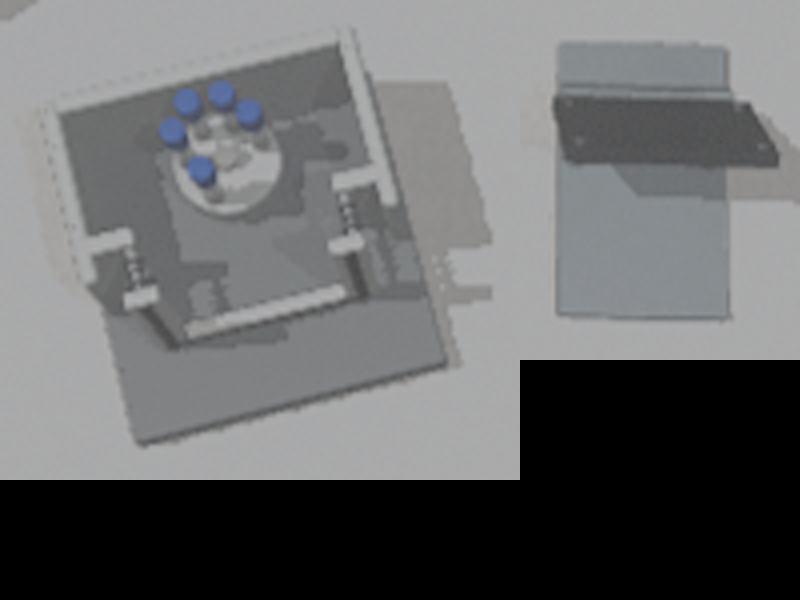

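View pics/c2.png

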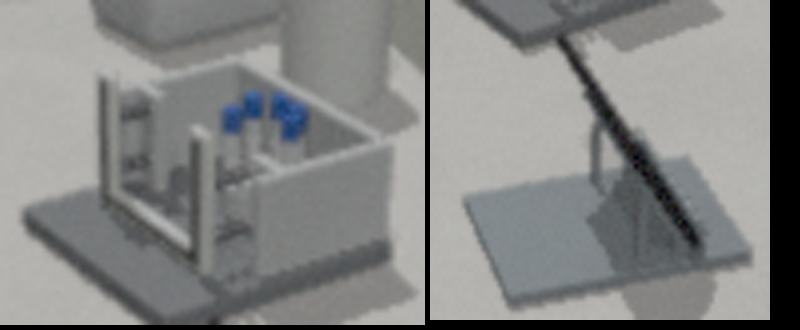

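The crops show these points (crop pixels, mapped back in code). Loader sill front corners are at c1 (135,437) and (446,360). Jamb top fronts are at (125,305), (158,297), (330,250) and (364,243), and jamb feet at (172,348) and (366,300). Window corners are at (555,97), (748,103), (778,163) and (575,165). I'll fit the poses using both cameras.

```bash
cat > h.py <<'E'
import numpy as np
from scipy.spatial.transform import Rotation as R
from scipy.optimize import least_squares
CAM={"side":(392.232,282.332,202.671,[0.22976693,-1.10135177,0.7390387],[-2.07706399,0.29719304,-0.15096311]),
"top":(506.7965,276.7628,209.8752,[0.27713875,0.01009857,1.34491113],[-2.14513073,2.12058986,-0.21671757])}
def proj(n,P):
    f,cx,cy,o,a=CAM[n]; p=R.from_rotvec(a).inv().apply(np.atleast_2d(P)-o)
    return np.c_[cx+f*p[:,0]/p[:,2],cy+f*p[:,1]/p[:,2]]
def ray(n,uv,z):
    f,cx,cy,o,a=CAM[n]; d=R.from_rotvec(a).apply([(uv[0]-cx)/f,(uv[1]-cy)/f,1]); return np.array(o)+d*(z-o[2])/d[2]
def fit(x0,obs):  # pose (x,y,yaw), z=0; obs: (cam,uv,local)
    def r(p):
        W=R.from_euler('z',p[2])
        return np.concatenate([proj(n,W.apply(l)+[p[0],p[1],0])[0]-uv for n,uv,l in obs])
    s=least_squares(r,x0,loss='soft_l1'); return s.x,r(s.x).reshape(-1,2)
E
python3 - <<'E'
from h import *
np.set_printoptions(precision=4,suppress=True)
A=lambda x,y:(x/4+130,y/4+95); B=lambda x,y:((x-520)/3.5+310,y/4+150)
C=lambda x,y:(x/5+260,y/5+140); D=lambda x,y:((x-430)/4+270,y/4+195)
s,j,k=.1075,.076,.054
obs=[("top",A(135,437),(-.055,s,.02)),("top",A(446,360),(-.055,-s,.02)),
("top",A(125,305),(0,j,.137)),("top",A(158,297),(0,k,.137)),("top",A(330,250),(0,-k,.137)),("top",A(364,243),(0,-j,.137)),
("top",A(172,348),(0,j,.02)),("top",A(366,300),(0,-j,.02)),
("side",C(25,212),(-.055,s,.02)),("side",C(172,312),(-.055,-s,.02)),("side",C(98,75),(0,j,.137)),("side",C(190,128),(0,k*-1,.137))]
print(ray("top",A(250,300),.02)); p,r=fit([.5,.2,.2],obs); print("loader",p);print(r.T)
th=np.pi/6; Z=np.array([-.5,0,np.cos(th)]);X=np.array([np.cos(th),0,.5]);O=np.array([0.035,0,.034])
w=lambda x,y,z:O+x*X+z*Z+[0,y,0]
obs=[("top",B(555,97),w(.005,.075,0)),("top",B(748,103),w(.005,-.075,0)),("top",B(575,165),w(-.005,.075,.12)),("top",B(778,163),w(-.005,-.075,.12)),
("side",D(560,37),w(0,.075,.12)),("side",D(697,250),w(.005,-.075,0)),
("top",B(558,43),(.095,.065,.012)),("top",B(728,45),(.095,-.065,.012)),("top",B(557,315),(-.095,.065,.006)),("top",B(729,317),(-.095,-.065,.006))]
p,r=fit([.4,-.15,0],obs); print("stand",p);print(r.T)
W=R.from_euler('z',p[2]);print("win low",W.apply(O)+[p[0],p[1],0],"top mid",W.apply(w(0,0,.12))+[p[0],p[1],0])
for n,u,z in(("screw",(268,267),.015),):print(n,ray("top",u,z))
E
```

```text
[0.6306 0.2149 0.02  ]
loader [0.6167 0.2003 0.2771]
[[-0.5577  0.2045 -0.1373  0.4008  0.2437  0.4106 -2.9183  3.7383 -1.0638
  -1.5727 -0.588  -0.5784]
 [ 0.4786 -0.7675 -0.315  -0.5687  0.1942 -0.2784  0.2497 -1.996  -1.1823
   1.1249 -0.9733  0.038 ]]
stand [ 0.5773 -0.1993 -0.0151]
[[-0.7662  0.1843 -2.6443  0.3989 -2.2786 -0.0486  1.3116  0.1531  0.7614
   0.0454]
 [ 0.6311  0.7563  0.6836  2.9231  0.1453 -0.685  -3.2674 -2.3703 -2.2096
  -1.3769]]
win low [ 0.6123 -0.1998  0.034 ] top mid [ 0.5523 -0.1989  0.1379]
screw [0.3732 0.0085 0.015 ]
```

```bash
cat >> h.py <<'E'
def tool(yaw,tilt):  # tool y along (cos yaw,sin yaw), tool z tilted outward by tilt
    a=R.from_euler('z',yaw); y=a.apply([np.cos(tilt),0,np.sin(tilt)]); z=a.apply([np.sin(tilt),0,-np.cos(tilt)])
    return R.from_matrix(np.c_[np.cross(y,z),y,z])
def delta(p0,r0,p,r):
    r0=R.from_rotvec(r0); return np.round(np.r_[1000*r0.inv().apply(np.array(p)-p0),np.degrees((r0.inv()*r).as_rotvec())],2)
E
python3 - <<'E'
from h import *
from workcell import readout
s=readout.read_state(); p0,r0=s["tool_pos"],s["tcp_rot"]
np.set_printoptions(suppress=True)
r1=tool(.3,0);p1=np.array([.42,.14,.33]); print(delta(p0,r0,p1,r1))
Z=np.array([-.5,0,.866]);top=np.array([.5523,-.1989,.1379]); r2=tool(-.015,np.pi/6)
g=top-.020*Z; print("grasp",g); p2=g+.1*Z; print(p2,delta(p1,r1.as_rotvec(),p2,r2))
E
```

```text
[-346.87 -399.41  -82.13   -0.11    0.05   52.83]
grasp [ 0.5623  -0.1989   0.12058]
[ 0.5123  -0.1989   0.20718] [-351.04  -11.97  122.82  -29.75   -4.72   17.63]
```

Request:
jog_arm(deltas=[0, 0, -0.05, 0, 0, 0, 1, -0.045, -0.03, -0.082, 0, 0, 6.5, 1, -0.075, -0.06, -0.082, 0, 0, 13, 1, -0.1, -0.1, -0.082, 0, 0, 20, 1, -0.13, -0.14, -0.082, 0, 0, 26, 1, -0.16, -0.18, -0.082, 0, 0, 33, 1, -0.19, -0.215, -0.082, 0, 0, 40, 1, -0.22, -0.25, -0.082, 0, 0, 46, 1])

```text
time: 0.9
tool_pos: [0.3519, 0.3221, 0.3299]
tcp_rot: [1.716, 2.631, -0.001]
wrist_force: [1.7, 0.1, 0.1]
width: 0.999
grip_force: 0.0
```

```bash
python3 - <<'E'
from h import *
from workcell import readout
s=readout.read_state(); p0,r0=s["tool_pos"],s["tcp_rot"]
np.set_printoptions(suppress=True)
print(p0,s["time"])
r1=tool(.1,0.2);p1=np.array([.44,.03,.30]); print(delta(p0,r0,p1,r1))
r2=tool(-.015,np.pi/6);p2=np.array([.5123,-.1989,.2072]);print(delta(p1,r1.as_rotvec(),p2,r2))
E
```

```text
[0.35194308 0.32210754 0.32985664] 0.9
[-302.81  -37.14   29.98  -11.38   -1.78   17.98]
[-234.97   29.67  100.7   -18.52   -2.34    6.19]
```

Request:
jog_arm(deltas=[-0.04, -0.005, 0.004, -1.5, -0.2, 2.5, 1, -0.08, -0.01, 0.008, -3, -0.5, 5, 1, -0.125, -0.015, 0.012, -4.5, -0.7, 7.5, 1, -0.17, -0.021, 0.017, -6.5, -1, 10, 1, -0.215, -0.026, 0.021, -8, -1.3, 12.5, 1, -0.26, -0.032, 0.026, -10, -1.5, 15, 1, -0.303, -0.037, 0.03, -11.4, -1.8, 18, 1, -0.303, -0.037, 0.03, -11.4, -1.8, 18, 1])

```text
time: 1.7
tool_pos: [0.4412, 0.0277, 0.2991]
tcp_rot: [2.016, 2.219, 0.221]
wrist_force: [-0.7, -0.6, -0.0]
width: 1.0
grip_force: 0.0
```

Request:
jog_arm(deltas=[-0.04, 0.005, 0.017, -3, -0.4, 1, 1, -0.08, 0.01, 0.034, -6, -0.8, 2, 1, -0.12, 0.015, 0.051, -9, -1.2, 3, 1, -0.16, 0.02, 0.068, -12.5, -1.6, 4, 1, -0.2, 0.025, 0.085, -16, -2, 5, 1, -0.235, 0.03, 0.1007, -18.5, -2.3, 6.2, 1, -0.235, 0.03, 0.1007, -18.5, -2.3, 6.2, 1, -0.235, 0.03, 0.1007, -18.5, -2.3, 6.2, 1])

```text
time: 2.5
tool_pos: [0.5145, -0.1957, 0.2063]
tcp_rot: [1.94, 1.917, 0.514]
wrist_force: [-0.1, 0.7, 0.3]
width: 1.0
grip_force: 0.0
```

```bash
python3 - <<'E'
from h import *
from workcell import readout,read_camera
import cv2
s=readout.read_state(); p0,r0=s["tool_pos"],s["tcp_rot"]
np.set_printoptions(suppress=True)
print(p0,s["time"])
print(delta(p0,r0,[.5623,-.1989,.1206],tool(-.015,np.pi/6)))
g=lambda im:np.clip(255*(im/255.)**.6,0,255).astype(np.uint8)
t=g(read_camera("top")["color"]);d=g(read_camera("side")["color"])
a=cv2.resize(t[120:240,290:390],None,fx=4,fy=4,interpolation=2);b=cv2.resize(d[160:280,260:360],None,fx=4,fy=4,interpolation=2)
cv2.imwrite("pics/c3.png",np.hstack([a,b]))
E
```

```text
[ 0.51450606 -0.19568658  0.20628363] 2.5
[-2.95 -1.17 98.11 -0.14 -0.26  0.08]
```

View pics/c3.png

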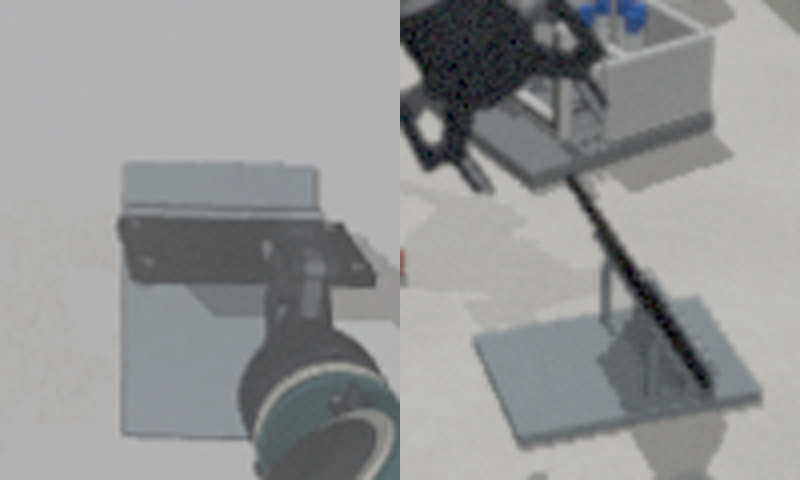

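The top view shows the plate's corners at crop (133,280), (376,287), (118,215) and (345,223). The open gripper sits straight above it, a little to the right of the middle. I'll check the centre from these corners.

```bash
python3 - <<'E'
from h import *
T=lambda x,y:(x/4+290,y/4+120)
np.set_printoptions(suppress=True,precision=4)
# top edge -x side height: .034+.12*.866-.0025 ; lower +x edge .0365
a,b,c,d=[ray("top",T(*u),z) for u,z in(((133,280),.1354),((376,287),.1354),((118,215),.0365),((345,223),.0365))]
print(a,b,c,d);print((a+b)/2,(c+d)/2,a-b,c-d)
E
```

```text
[ 0.554  -0.1243  0.1354] [ 0.5517 -0.2737  0.1354] [ 0.6209 -0.1256  0.0365] [ 0.6176 -0.2774  0.0365]
[ 0.5528 -0.199   0.1354] [ 0.6193 -0.2015  0.0365] [0.0023 0.1494 0.    ] [0.0033 0.1518 0.    ]
```

Request:
jog_arm(deltas=[-0.004, 0.001, 0.02, 0, 0, 0, 1, -0.004, 0.001, 0.045, 0, 0, 0, 1, -0.004, 0.001, 0.07, 0, 0, 0, 1, -0.004, 0.0015, 0.09, 0, 0, 0, 1, -0.004, 0.0015, 0.099, 0, 0, 0, 1, -0.004, 0.0015, 0.099, 0, 0, 0, 1])

```text
time: 3.2
tool_pos: [0.5661, -0.1989, 0.122]
tcp_rot: [1.936, 1.919, 0.515]
wrist_force: [0.5, 1.3, -0.3]
width: 0.999
grip_force: 0.0
```

Request:
jog_arm(deltas=[0, 0, 0, 0, 0, 0, 0.3, 0, 0, 0, 0, 0, 0, 0, 0, 0, 0, 0, 0, 0, -0.3, 0, 0, 0, 0, 0, 0, -0.5, 0, 0, 0, 0, 0, 0, -0.6, 0, 0, 0, 0, 0, 0, -0.7, 0, 0, 0, 0, 0, 0, -0.8, 0, 0, 0, 0, 0, 0, -1], squeeze=40)

```text
time: 4.0
tool_pos: [0.5663, -0.201, 0.1231]
tcp_rot: [1.936, 1.914, 0.515]
wrist_force: [-0.8, 0.4, 0.8]
width: 0.114
grip_force: 39.6
```

Request:
jog_arm(deltas=[0, 0, 0, 0, 0, 0, -1, 0, 0, 0, 0, 0, 0, -1, 0, 0, 0, 0, 0, 0, -1, 0, 0, 0, 0, 0, 0, -1], squeeze=90)

```text
time: 4.4
tool_pos: [0.5662, -0.201, 0.1232]
tcp_rot: [1.936, 1.914, 0.514]
wrist_force: [-2.8, -1.0, 4.8]
width: 0.103
grip_force: 88.0
```

Request:
jog_arm(deltas=[0, 0, -0.01, 0, 0, 0, -1, 0, 0, -0.025, 0, 0, 0, -1, 0, 0, -0.045, 0, 0, 0, -1, 0, 0, -0.07, 0, 0, 0, -1, 0, 0, -0.1, 0, 0, 0, -1, 0, 0, -0.125, 0, 0, 0, -1, 0, 0, -0.14, 0, 0, 0, -1, 0, 0, -0.14, 0, 0, 0, -1])

```text
time: 5.2
tool_pos: [0.4953, -0.2001, 0.2447]
tcp_rot: [1.936, 1.914, 0.514]
wrist_force: [0.5, 0.2, -1.9]
width: 0.102
grip_force: 89.8
```

```bash
python3 - <<'E'
from h import *
from workcell import readout
s=readout.read_state(); p0,r0=s["tool_pos"],s["tcp_rot"]
np.set_printoptions(suppress=True)
print(p0,s["wrist_force"],s["time"])
Y=.2771; L=R.from_euler('z',Y).apply([-.035,0,0])+[.6167,.2003,0]
r1=tool(Y,0); p1=L+[0,0,.22]; m=(p0+p1)/2; m[2]=.25; rm=tool(.13,.26)
print(p1,delta(p0,r0,m,rm),delta(m,rm.as_rotvec(),p1,r1))
E
```

```text
[ 0.49531102 -0.20009798  0.24471327] [ 0.48165531  0.23041686 -1.93938237] 5.2
[0.58303515 0.19072514 0.22      ] [195.89  38.73  16.31  15.13   3.1   -7.49] [188.08  58.8   46.69  14.87   1.1   -8.38]
```

Request:
jog_arm(deltas=[0.03, 0.006, -0.01, 2, 0.4, -1, -1, 0.06, 0.012, -0.015, 4, 0.8, -2, -1, 0.09, 0.018, -0.02, 6.5, 1.3, -3, -1, 0.12, 0.024, -0.02, 9, 1.8, -4.5, -1, 0.15, 0.03, -0.02, 12, 2.4, -6, -1, 0.18, 0.036, -0.02, 14, 2.8, -7, -1, 0.195, 0.039, -0.02, 15, 3, -7.5, -1, 0.195, 0.039, -0.02, 15, 3, -7.5, -1])

```text
time: 6.0
tool_pos: [0.5217, -0.0029, 0.2786]
tcp_rot: [1.948, 2.227, 0.29]
wrist_force: [-0.2, -0.7, -3.1]
width: 0.102
grip_force: 89.8
```

```bash
python3 - <<'E'
from h import *
from workcell import readout
s=readout.read_state(); p0,r0=s["tool_pos"],s["tcp_rot"]
np.set_printoptions(suppress=True)
Y=.2771; L=R.from_euler('z',Y).apply([-.035,0,0])+[.6167,.2003,0]
print(p0,delta(p0,r0,L+[0,0,.27],tool(Y,0)))
E
```

```text
[ 0.52171273 -0.0028958   0.2785981 ] [183.73  81.44  30.54  14.75   1.01  -8.19]
```

Request:
jog_arm(deltas=[0.03, 0.008, 0.004, 2, 0.1, -1, -1, 0.06, 0.02, 0.008, 4.5, 0.3, -2.5, -1, 0.09, 0.035, 0.013, 7, 0.5, -4, -1, 0.12, 0.05, 0.018, 9.5, 0.7, -5.5, -1, 0.15, 0.065, 0.024, 12, 0.8, -6.7, -1, 0.175, 0.077, 0.029, 14, 1, -7.8, -1, 0.1837, 0.0814, 0.0305, 14.75, 1, -8.2, -1, 0.1837, 0.0814, 0.0305, 14.75, 1, -8.2, -1])

```text
time: 6.8
tool_pos: [0.5838, 0.1884, 0.2699]
tcp_rot: [1.895, 2.503, -0.002]
wrist_force: [-0.2, -0.9, -2.9]
width: 0.103
grip_force: 89.8
```

Request:
jog_arm(deltas=[0, 0, 0.02, 0, 0, 0, -1, 0, 0, 0.045, 0, 0, 0, -1, 0, 0, 0.07, 0, 0, 0, -1, 0, 0, 0.09, 0, 0, 0, -1, 0, 0, 0.105, 0, 0, 0, -1, 0, 0, 0.115, 0, 0, 0, -1, 0, 0, 0.12, 0, 0, 0, -1, 0, 0, 0.12, 0, 0, 0, -1])

```text
time: 7.6
tool_pos: [0.5841, 0.1875, 0.152]
tcp_rot: [1.896, 2.5, 0.002]
wrist_force: [-0.1, -0.0, -3.7]
width: 0.1
grip_force: 89.7
```

```bash
python3 - <<'E'
from h import *
from workcell import readout,read_camera
import cv2
s=readout.read_state(); p0,r0=s["tool_pos"],s["tcp_rot"]
np.set_printoptions(suppress=True)
Y=.2771; W=R.from_euler('z',Y)
print(p0,s["wrist_force"],W.inv().apply(p0-[.6167,.2003,0]), delta(p0,r0,p0,tool(Y,0)))
g=lambda im:np.clip(255*(im/255.)**.6,0,255).astype(np.uint8)
t=g(read_camera("top")["color"]);d=g(read_camera("side")["color"])
a=cv2.resize(t[100:220,130:260],None,fx=4,fy=4,interpolation=2)[:,:400*13//10];b=cv2.resize(d[110:210,260:330],None,fx=4,fy=4.8,interpolation=2)
print(a.shape,b.shape);cv2.imwrite("pics/c4.png",np.hstack([a,b]))
E
```

```text
[0.58411585 0.18745252 0.15201342] [-0.08016768 -0.0426461  -3.65419362] [-0.03485581 -0.00344342  0.15201342] [ 0.    0.    0.    0.17  0.14 -0.23]
(480, 520, 3) (480, 280, 3)
```

View pics/c4.png

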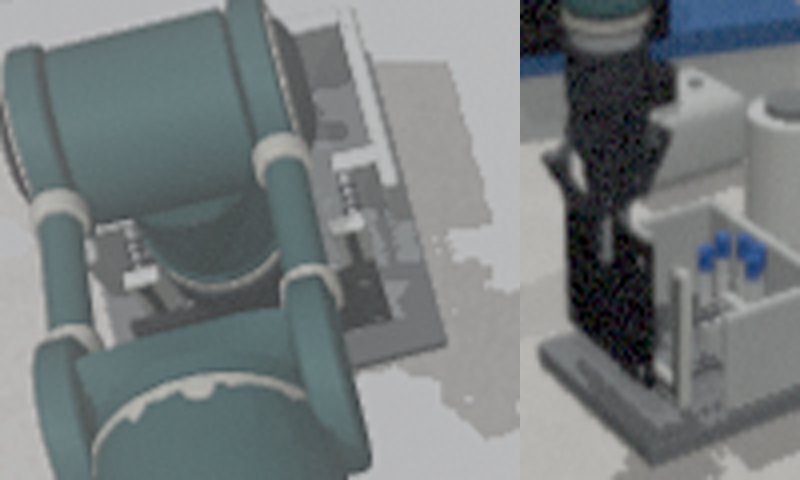

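The window hangs upright over the sill, in front of the frame. In the side crop its lower corners are at about (570,318) and (652,390). In the top crop its right end is near (390,318). I'll compare these with the prediction.

```bash
python3 - <<'E'
from h import *
np.set_printoptions(suppress=True,precision=4)
W=R.from_euler('z',.2771); p=np.array([.58411,.18745,.15201])
for zz in(.102,):
  for n,l in(("side",[[-.005,.075,-zz],[-.005,-.075,-zz],[.005,-.075,-zz],[.005,-.075,.12-zz],[-.005,.075,.12-zz]]),("top",[[.005,-.075,.12-zz],[-.005,-.075,.12-zz],[-.005,-.075,-zz],[.005,.075,.12-zz],[-.005,.075,.12-zz]])):
    q=proj(n,W.apply(l)+p); print(n,q)
    print(np.c_[520+(q[:,0]-260)*4,(q[:,1]-110)*4.8] if n=="side" else np.c_[(q[:,0]-130)*4,(q[:,1]-100)*4])
E
```

```text
side [[271.427  176.935 ]
 [291.9747 192.0248]
 [294.2488 191.317 ]
 [294.261  161.4822]
 [270.5221 148.6506]]
[[565.7079 321.2879]
 [647.8988 393.7189]
 [656.9953 390.3214]
 [657.0438 247.1147]
 [562.0885 185.5227]]
top [[224.2361 162.8226]
 [225.2659 166.7237]
 [228.9567 178.9293]
 [162.9131 178.6173]
 [163.8639 182.5734]]
[[376.9444 251.2905]
 [381.0638 266.8947]
 [395.8268 315.7171]
 [131.6525 314.4693]
 [135.4556 330.2934]]
```

Request:
jog_arm(deltas=[0.003, 0, 0.008, 0, 0, 0, -1, 0.003, 0, 0.016, 0, 0, 0, -1, 0.003, 0, 0.022, 0, 0, 0, -1, 0.003, 0, 0.025, 0, 0, 0, -1, 0.003, 0, 0.025, 0, 0, 0, -1, 0.003, 0, 0.025, 0, 0, 0, -1])

```text
time: 8.3
tool_pos: [0.5836, 0.1907, 0.1271]
tcp_rot: [1.896, 2.5, 0.002]
wrist_force: [0.6, -0.3, -2.2]
width: 0.104
grip_force: 89.8
```

Request:
jog_arm(deltas=[0, 0, 0.001, 0, 0, 0, -1, 0, 0, 0.001, 0, 0, 0, -1, 0, 0, 0.002, 0, 0, 0, -1, 0, 0, 0.002, 0, 0, 0, -1])

```text
time: 8.7
tool_pos: [0.5836, 0.1907, 0.1253]
tcp_rot: [1.896, 2.5, 0.002]
wrist_force: [-0.5, 0.2, -2.3]
width: 0.101
grip_force: 89.8
```

Request:
jog_arm(deltas=[0, 0, 0.001, 0, 0, 0, -1, 0, 0, 0.001, 0, 0, 0, -1, 0, 0, 0.001, 0, 0, 0, -1])

```text
time: 9.0
tool_pos: [0.5835, 0.1907, 0.1242]
tcp_rot: [1.896, 2.5, 0.002]
wrist_force: [1.0, -0.3, -3.7]
width: 0.102
grip_force: 89.8
```

Request:
jog_arm(deltas=[0, 0, 0.001, 0, 0, 0, -1, 0, 0, 0.001, 0, 0, 0, -1, 0, 0, 0.001, 0, 0, 0, -1])

```text
time: 9.3
tool_pos: [0.5837, 0.1907, 0.1233]
tcp_rot: [1.896, 2.5, 0.002]
wrist_force: [-0.2, 0.5, -2.1]
width: 0.103
grip_force: 90.0
```

Request:
jog_arm(deltas=[0, 0, 0.001, 0, 0, 0, -1, 0, 0, 0.001, 0, 0, 0, -1, 0, 0, 0.001, 0, 0, 0, -1])

```text
time: 9.6
tool_pos: [0.584, 0.1906, 0.1231]
tcp_rot: [1.895, 2.5, 0.003]
wrist_force: [-2.5, -2.1, 4.2]
width: 0.105
grip_force: 90.7
```

Request:
jog_arm(deltas=[0, 0, 0.001, 0, 0, 0, -1, 0, 0, 0.001, 0, 0, 0, -1, 0, 0, 0.001, 0, 0, 0, -1])

```text
time: 9.9
tool_pos: [0.5842, 0.1906, 0.1231]
tcp_rot: [1.895, 2.499, 0.003]
wrist_force: [-2.7, -2.8, 9.1]
width: 0.101
grip_force: 91.7
```

Request:
jog_arm(deltas=[0, 0, 0.001, 0, 0, 0, -1, 0, 0, 0.001, 0, 0, 0, -1, 0, 0, 0.001, 0, 0, 0, -1])

```text
time: 10.2
tool_pos: [0.5844, 0.1907, 0.1231]
tcp_rot: [1.895, 2.499, 0.004]
wrist_force: [-4.0, -4.3, 13.4]
width: 0.106
grip_force: 92.3
```

Request:
jog_arm(deltas=[0, 0, -0.0015, 0, 0, 0, -1, 0, 0, -0.003, 0, 0, 0, -1, 0, 0, -0.003, 0, 0, 0, -1])

```text
time: 10.5
tool_pos: [0.5837, 0.1907, 0.1231]
tcp_rot: [1.895, 2.5, 0.002]
wrist_force: [-0.2, -1.5, 1.9]
width: 0.105
grip_force: 90.5
```

```bash
cat > st.py <<'E'
from h import *
from workcell import readout
s=readout.read_state(); p0,r0=s["tool_pos"],s["tcp_rot"]
np.set_printoptions(suppress=True,precision=4)
W=R.from_euler('z',.2771)
print(s["time"],"loader pos",W.inv().apply(p0-[.6167,.2003,0]),"F",W.inv().apply(s["wrist_force"]),"M",W.inv().apply(s["torque"]),"rot err",delta(p0,r0,p0,tool(.2771,0))[3:])
E
python3 st.py
```

```text
10.5 loader pos [-0.0344 -0.0002  0.1231] F [-0.6154 -1.3474  1.8775] M [-0.0872  0.1208  0.0327] rot err [ 0.22  0.14 -0.21]
```

Request:
jog_arm(deltas=[0, 0.006, 0, 0, 0, 0, -1, 0, 0.012, 0, 0, 0, 0, -1, 0, 0.018, 0, 0, 0, 0, -1, 0, 0.022, 0, 0, 0, 0, -1, 0, 0.024, 0, 0, 0, 0, -1, 0, 0.024, 0, 0, 0, 0, -1])

```text
time: 11.1
tool_pos: [0.6072, 0.1974, 0.1231]
tcp_rot: [1.896, 2.5, 0.003]
wrist_force: [-1.9, -0.3, 1.1]
width: 0.106
grip_force: 90.5
```

```bash
python3 st.py;python3 - <<'E'
from h import *
from workcell import read_camera
import cv2
g=lambda im:np.clip(255*(im/255.)**.5,0,255).astype(np.uint8)
t=g(read_camera("top")["color"]);d=g(read_camera("side")["color"])
a=cv2.resize(t[150:200,145:245],None,fx=8,fy=6,interpolation=2);b=cv2.resize(d[145:205,255:335],None,fx=5,fy=5,interpolation=2)
o=np.zeros((600,800,3),np.uint8);o[:300]=a;o[300:,:400]=b;cv2.imwrite("pics/c5.png",o)
E
```

```text
11.1 loader pos [-0.0099 -0.0002  0.1231] F [-1.9496  0.2108  1.1397] M [0.2501 0.3957 0.0988] rot err [ 0.23  0.12 -0.21]
```

View pics/c5.png

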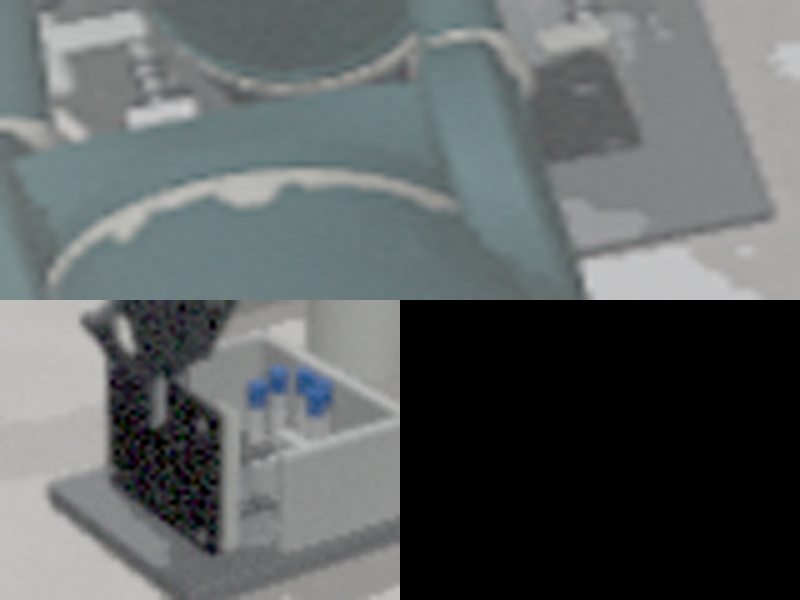

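The window stands on the sill just short of the frame. Its right end, at about (604,55), lines up with the outer edge of the jamb. Next I press.

Request:
jog_arm(deltas=[0, 0.002, 0, 0, 0, 0, -1, 0, 0.004, 0, 0, 0, 0, -1, 0, 0.006, 0, 0, 0, 0, -1, 0, 0.008, 0, 0, 0, 0, -1, 0, 0.008, 0, 0, 0, 0, -1, 0, 0.008, 0, 0, 0, 0, -1])

```text
time: 11.8
tool_pos: [0.6141, 0.1992, 0.1231]
tcp_rot: [1.896, 2.501, 0.001]
wrist_force: [-2.9, -2.4, 1.5]
width: 0.103
grip_force: 90.3
```

```bash
python3 st.py
```

```text
11.8 loader pos [-0.0028 -0.0003  0.1231] F [-3.4694 -1.5215  1.4735] M [0.2392 0.8134 0.1923] rot err [ 0.15  0.14 -0.2 ]
```

Request:
jog_arm(deltas=[0, 0.002, 0, 0, 0, 0, -1, 0, 0.004, 0, 0, 0, 0, -1, 0, 0.004, 0, 0, 0, 0, -1, 0, 0.004, 0, 0, 0, 0, -1])

```text
time: 12.2
tool_pos: [0.6177, 0.2002, 0.1231]
tcp_rot: [1.896, 2.501, -0.0]
wrist_force: [-6.0, -1.8, 2.6]
width: 0.103
grip_force: 90.5
```

```bash
python3 st.py
```

```text
12.2 loader pos [ 0.0009 -0.0004  0.1231] F [-6.2585 -0.1001  2.5789] M [0.2214 1.1726 0.3379] rot err [ 0.1   0.14 -0.2 ]
```

Request:
jog_arm(deltas=[0, 0.002, 0, 0, 0, 0, -1, 0, 0.004, 0, 0, 0, 0, -1, 0, 0.006, 0, 0, 0, 0, -1, 0, 0.007, 0, 0, 0, 0, -1, 0, 0.007, 0, 0, 0, 0, -1, 0, 0.007, 0, 0, 0, 0, -1, 0, 0.007, 0, 0, 0, 0, -1, 0, 0.007, 0, 0, 0, 0, -1])

```text
time: 13.0
tool_pos: [0.6224, 0.2016, 0.1231]
tcp_rot: [1.897, 2.504, -0.006]
wrist_force: [-11.1, -4.0, 6.2]
width: 0.099
grip_force: 91.3
```

```bash
python3 st.py;python3 - <<'E'
from h import *
from workcell import read_camera
import cv2
g=lambda im:np.clip(255*(im/255.)**.5,0,255).astype(np.uint8)
t=g(read_camera("top")["color"]);d=g(read_camera("side")["color"])
a=cv2.resize(t[150:200,145:245],None,fx=8,fy=6,interpolation=2);b=cv2.resize(d[145:205,255:335],None,fx=5,fy=5,interpolation=2)
o=np.zeros((600,800,3),np.uint8);o[:300]=a;o[300:,:400]=b;cv2.imwrite("pics/c6.png",o)
E
```

```text
13.0 loader pos [ 0.0058 -0.0003  0.1231] F [-11.7969  -0.7792   6.2262] M [0.1947 2.0505 0.3481] rot err [-0.16  0.14 -0.19]
```

View pics/c6.png

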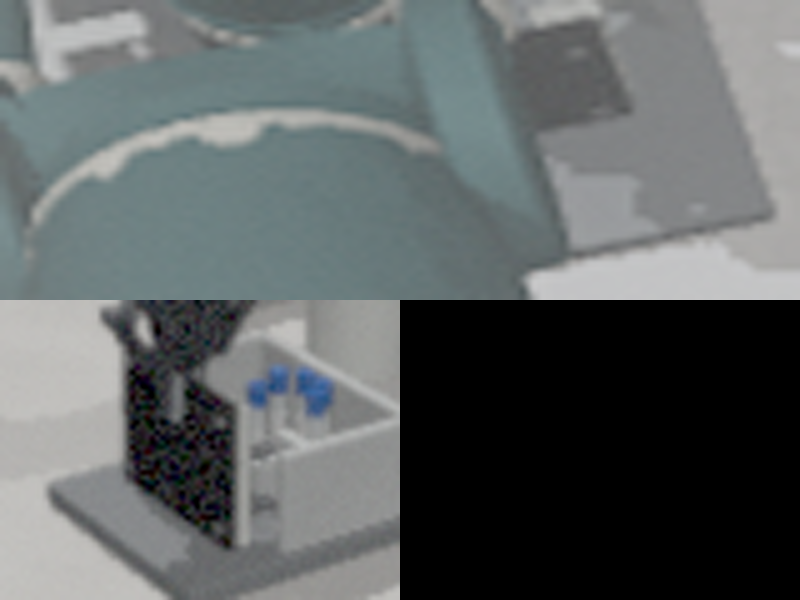

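The frame is pressed back evenly and the window is flush with the jamb. The sill load has grown, so I'll ease it by 1 mm and then hold.

Request:
jog_arm(deltas=[0, 0, -0.001, 0, 0, 0, -1, 0, 0, -0.001, 0, 0, 0, -1, 0, 0, -0.001, 0, 0, 0, -1, 0, 0, -0.001, 0, 0, 0, -1, 0, 0, -0.001, 0, 0, 0, -1, 0, 0, -0.001, 0, 0, 0, -1, 0, 0, -0.001, 0, 0, 0, -1, 0, 0, -0.001, 0, 0, 0, -1])

```text
time: 13.9
tool_pos: [0.6223, 0.2015, 0.1231]
tcp_rot: [1.897, 2.504, -0.006]
wrist_force: [-9.0, -2.6, 2.7]
width: 0.108
grip_force: 90.5
```

```bash
python3 st.py
```

```text
13.9 loader pos [ 0.0058 -0.0003  0.1231] F [-9.3637 -0.0368  2.6579] M [0.2299 1.5467 0.3398] rot err [-0.16  0.14 -0.19]
```

Request:
jog_arm(deltas=[0, 0.001, 0, 0, 0, 0, -1, 0, 0.001, 0, 0, 0, 0, -1, 0, 0.001, 0, 0, 0, 0, -1, 0, 0.001, 0, 0, 0, 0, -1, 0, 0.001, 0, 0, 0, 0, -1, 0, 0.001, 0, 0, 0, 0, -1, 0, 0.001, 0, 0, 0, 0, -1, 0, 0.001, 0, 0, 0, 0, -1])

```text
time: 14.7
tool_pos: [0.623, 0.2018, 0.1231]
tcp_rot: [-1.897, -2.504, 0.007]
wrist_force: [-9.5, -3.4, 2.5]
width: 0.104
grip_force: 90.8
```

Request:
jog_arm(deltas=[0, 0, 0, 0, 0, 0, -1, 0, 0, 0, 0, 0, 0, -1, 0, 0, 0, 0, 0, 0, -1, 0, 0, 0, 0, 0, 0, -1, 0, 0, 0, 0, 0, 0, -1, 0, 0, 0, 0, 0, 0, -1, 0, 0, 0, 0, 0, 0, -1, 0, 0, 0, 0, 0, 0, -1])

```text
time: 15.5
tool_pos: [0.623, 0.2018, 0.1231]
tcp_rot: [-1.897, -2.504, 0.007]
wrist_force: [-9.2, -3.8, 2.4]
width: 0.103
grip_force: 90.8
```

Request:
jog_arm(deltas=[0, 0, 0, 0, 0, 0, -1, 0, 0, 0, 0, 0, 0, -1, 0, 0, 0, 0, 0, 0, -1, 0, 0, 0, 0, 0, 0, -1, 0, 0, 0, 0, 0, 0, -1, 0, 0, 0, 0, 0, 0, -1, 0, 0, 0, 0, 0, 0, -1, 0, 0, 0, 0, 0, 0, -1])

```text
time: 16.3
tool_pos: [0.623, 0.2018, 0.1231]
tcp_rot: [-1.897, -2.504, 0.007]
wrist_force: [-10.2, -2.8, 2.7]
width: 0.099
grip_force: 90.8
```

Request:
jog_arm(deltas=[0, 0, 0, 0, 0, 0, -1, 0, 0, 0, 0, 0, 0, -1, 0, 0, 0, 0, 0, 0, -1, 0, 0, 0, 0, 0, 0, -1, 0, 0, 0, 0, 0, 0, -1, 0, 0, 0, 0, 0, 0, -1, 0, 0, 0, 0, 0, 0, -1, 0, 0, 0, 0, 0, 0, -1])

```text
time: 17.1
tool_pos: [0.623, 0.2017, 0.1231]
tcp_rot: [-1.897, -2.504, 0.007]
wrist_force: [-9.7, -2.6, 2.1]
width: 0.1
grip_force: 90.8
```

Request:
jog_arm(deltas=[0, 0, 0, 0, 0, 0, -1, 0, 0, 0, 0, 0, 0, -1, 0, 0, 0, 0, 0, 0, -1, 0, 0, 0, 0, 0, 0, -1, 0, 0, 0, 0, 0, 0, -1, 0, 0, 0, 0, 0, 0, -1, 0, 0, 0, 0, 0, 0, -1, 0, 0, 0, 0, 0, 0, -1])

```text
time: 17.9
tool_pos: [0.623, 0.2017, 0.1231]
tcp_rot: [-1.898, -2.504, 0.007]
wrist_force: [-10.2, -2.5, 2.2]
width: 0.105
grip_force: 90.8
```

Request:
jog_arm(deltas=[0, 0, 0, 0, 0, 0, -1, 0, 0, 0, 0, 0, 0, -1, 0, 0, 0, 0, 0, 0, -1, 0, 0, 0, 0, 0, 0, -1, 0, 0, 0, 0, 0, 0, -1, 0, 0, 0, 0, 0, 0, -1, 0, 0, 0, 0, 0, 0, -1, 0, 0, 0, 0, 0, 0, -1])

```text
time: 18.7
tool_pos: [0.623, 0.2017, 0.1231]
tcp_rot: [-1.898, -2.504, 0.007]
wrist_force: [-10.6, -3.9, 3.0]
width: 0.102
grip_force: 90.8
```

```bash
python3 st.py
```

```text
18.7 loader pos [ 0.0065 -0.0003  0.1231] F [-11.3058  -0.8795   3.004 ] M [0.122  1.7123 0.3709] rot err [-0.2   0.14 -0.19]
```

Steady at about 10 N for over 4 s, so I'm handing in.

```bash
python3 -c "
from workcell import finish_job
print(finish_job())"
```

```text
the job is handed in; nothing more can be done
None
```

I handed the job in with the arm still holding the window upright on the sill, pressed against the frame at a measured 10 N or so for over 4 s; the frame is back about 11–12 mm by my estimate, the last images showed the window centred and flush, and no verdict came back.

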